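# Open the terminal box of the weld turntable

## Robot

A 6-joint arm with a two-finger parallel gripper is mounted at the origin on the work surface. World frame = base frame: x ahead of the robot, y to its left, z up, the work surface at z = 0. Lengths are in m, angles in rad, forces in N, time in s.
With the tool pointing down it reaches from about 0.4 to 0.825 m from the base axis. Payload 7 kg.
Tool frame: the origin (TCP) lies midway between the tips of the shut fingers; the grasp point (between the pads) lies ctrl.hold_point_z behind it (ctrl.hold_point_z is the distance from the TCP to the grasp point, in m); z points along the fingers, y is the line along which they close (so a half turn about z gives the same grasp; the last joint's range is limited). The gripper opens to 85 mm and grips with 20 to 120 N. Pads are 22 mm wide; open, the fingers measure 114 mm over their backs; the gripper's body (76 mm by 85 mm) begins 54 mm behind the grasp point. The pads swing forward as they close: fully open they stand 13 mm farther back than shut.
Start: joints at [-1.009, 0.359, 0.012, 0, -1.224, -0.288], TCP at [0.182, -0.65, 0.231] pointing down, gripper open.
Joint ranges: [-3.07, 3.07], [-1.43, 2.12], [-1.02, 1.25], [-3.03, 1.67], [-3.05, -0], [-3.03, 3.03]. Speed limits (rad/s): [2.39, 2.39, 3.01, 3.14, 3.14, 3.14].

## Interface

Orientations are given as a unit quaternion [x, y, z, w].
In Python, from cell import ctrl, status, grab_frame, camera_info gives the robot as it stands (ctrl), with the cameras as plain functions and the readings (status).
- The arm moves only by the tool inch_along, called after "Request:" by a JSON object that holds its "op" and its "data". Schema: {"type":"object","properties":{"plan":{"type":"array","items":{"type":"array","items":{"type":"number"},"minItems":7,"maxItems":7},"minItems":1,"maxItems":5},"only":{"type":"string"},"quiet":{"type":"boolean"},"lines":{"type":"string"}},"required":["plan"],"additionalProperties":false}. plan is a list of rows, 1 to 5 of them, each of 7 numbers: dx, dy, dz in a scale on which 1.0 is 0.6 m, then a rotation vector rx, ry, rz in parts of the range, where 1.0 means 90 degrees, then the opening from 0.0 (shut) to 1.0 (fully open); each row shifts and turns the commanded pose from where the row before left it, along the tool's axes as they then stand; what a row does not reach is not made up. A row lasts 1/12 s, in which the tool goes at most 0.0417 m and 0.125 rad, less where a joint would pass 70% of its speed; a pose out of reach is approached as far as the arm can. The fingers move at their own pace and stop on an object; the grip force is fixed at half the most. Time passes only in rows, so rows that do not move let the fingers close. The tool returns the time, the measured TCP pose, the force, the opening and the grip force at its end. only (a regular expression) keeps the lines of the reply that match it, lines (a string "A,B") keeps lines A to B, and quiet returns only ok. Input that does not fit is refused with a message, and nothing moves.
- status.observe(): the state, without advancing time (a new reading comes with each control period).
- grab_frame(name): name is "scene" or "top" or "wrist"; returns the picture (480x640x3 uint8, blue, green, red); there is no depth.
- camera_info(name): a dict with "fov_y" (degrees; the focal length in pixels is half the picture's height over the tangent of half this angle, whatever the lens; pixels are square), "cx", "cy" (the principal point, pixels), "R" (3x3) and "t" (3): a world point X has camera coordinates R X + t. Camera axes: x right, y down, z forward; pixel columns grow to the right and rows downward; lengths in m; the calibration is good to about 2 mm. The wrist camera is an equidistant fisheye: a pixel r from the principal point sees the ray r / f radians off the axis. A picture is of the moment at which its call begins: read the wrist's pose just before it. camera_info takes no time and is no camera call; for the wrist camera it gives the pose at the moment of the call.
- ctrl.close_job(): hands the job in; it is judged then, once.
The state is a dict: "t": time; "joint_positions": joint angles; "joint_velocities": joint speeds; "joint_torque": joint torques, N m; "eef_pos": TCP position; "ee_rot": TCP orientation; "ft_force": force on the tool from outside, world axes, zero at the start; "moment": the same for the moment, N m; "grip_width": opening from 0.0 (shut) to 1.0 (fully open); "grip_force": force on a finger pad.
Only numpy, scipy, OpenCV 4.12 (cv2) and the standard library are available. Lean on these libraries where they do the work, as an engineer would, in place of code of your own. Each camera call takes 0.05 s, during which the arm holds its last target. There are 200 camera calls.

## Task

Open the terminal box of the weld turntable: with a fingertip press its snap tab fully down and, keeping it down, push the released cover away from the tab, along its rails and right off the far end, so that it drops and lies flat on the bench just beyond the box. Only press and push the cover, without forcing it: do not pick it up, and leave the other things on the bench where they are.

Things in the scene. Friction and masses are not known exactly. Their poses are not given: they have to be found in the camera images.
- turntable: weld turntable bolted to the bench: blue drive housing under a round steel face plate (170 mm across, clamps on it up to 145 mm high; axis at y=-205 mm) and beside it a low black terminal box. Origin on the bench under the middle of the box's cover seat; x: the way the cover slides off, away from the tab; z up. The box spans x -92 to +50 mm, y within 48 mm.
- seat (a point): middle of the cover's seat in the box, 30 mm above the bench; axes as the turntable's. Two rails with lips, 38 mm above the bench, 36 to 48 mm either side of the middle, run from x=-56 to +50 mm and hold the cover down: it can leave only in +x. Between them the box is open, with terminals up to 26 mm above the bench.
- far_end (a point): middle of the box's far end, on top of its low far wall, 22 mm above the bench, 50 mm from the seat's middle. Free bench lies beyond; the cover comes off its rails after about 100 mm; it may turn a little and hang on the edge by a corner, and drops flat when pushed on to about 125 mm.
- cover: loose grey plastic cover, about 90 g, 96 mm long (x), 84 mm wide over its 3.5 mm thick side flanges; raised middle 60 mm wide, 16 mm high. Origin at the centre of its underside, 30 mm above the bench when seated; x along the sliding direction, z up. 1.5 mm play in its rails.
- cover_wall (a point): middle of the outer face of the cover's near end wall, upright, 60 mm wide and 16 mm high, facing the tab: the face to push on. On the cover, 48 mm from its origin in -x and 8 mm above its underside.
- snap_tab (a joint): how far the snap tab is pressed down, m: 0 at rest, 0.008 at its stop. Sprung: 1.6 N to start, 5.6 N at 5 mm, 8 N at the stop. A catch on it inside the cover's near wall blocks the cover until it is pressed more than 5 mm; let go, it springs up and catches again unless the cover has slid at least 12 mm.
- tab_top (a point): centre of the top of the snap tab's ribbed black thumb pad, 36 mm long (x), 32 mm wide (y), 37 mm above the bench at rest, 29 mm pressed home; moves with the tab. The cover's near wall stands 20 mm from it in +x and reaches from 30 to 46 mm above the bench, so a fingertip holding the pad down can push on it. The step round the pad is 18 mm high.
- collar: steel ring collar, 42 mm outside, 20 mm bore, 26 mm tall, standing on the bench just left of the terminal box; origin at its underside on the bench
- magnet: flat red arrow-shaped welding magnet, about 105 x 48 x 14 mm, lying just left of the terminal box; origin at its underside on the bench
- hammer: hammer lying on the left of the bench, 300 mm long; origin at its underside on the bench
- wire_brush: wire brush lying near the robot on the right, 240 mm long; origin at its underside on the bench
- post_plate: steel plate 100 x 75 x 8 mm with an upright tube 34 mm across, 123 mm tall in all, on the left; origin at its underside on the bench
- f_clamp: F-clamp lying flat on the right, about 280 mm long; origin at its underside on the bench
- tube_offcut: square tube offcut 90 x 30 x 30 mm, lying near the robot on the left; origin at its underside on the bench

How it is judged:
On the way, in this order (a step that is already met when the one before it is completed fails the run):
1. the snap tab is pressed down past its catch (more than 5 mm) (value of joint snap_tab above 0.005 m), for 0.05 s.
2. the released cover has slid 20 mm along its rails (x of cover in the frame of turntable above 0.02 m).
At the end, for the whole second after the job is handed in: The cover lies at rest flat on the bench, right way up (tilt under 0.12 rad, underside within 8 mm of the bench), its centre 92 to 260 mm past the seat's centre in the sliding direction and within 90 mm to either side; the tab is back up to within 2 mm (x of cover in the frame of turntable between 0.092 and 0.26 m and y of cover in the frame of turntable between -0.09 and 0.09 m and height (world z) of cover between -0.008 and 0.008 m and angle between cover's own z axis and vertical below 0.12 rad and linear speed of cover below 0.02 m/s and value of joint snap_tab below 0.002 m); the robot touches nothing.
It fails at once if the cover is forced (pushed with over 40 N) (contact force between the fingers and cover above 40 N).
It fails at once if the cover is lifted more than 12 mm above its seat (z of cover in the frame of turntable above 0.042 m).
It fails at once if the cover is turned over (angle between cover's own z axis and vertical above 1.2 rad).
It fails at once if another thing on the bench is moved more than 25 mm (distance of any of collar, magnet, hammer, wire_brush, post_plate, f_clamp, tube_offcut from where it was at the start of the episode above 0.025 m).
It also fails if it takes over 35 s, if anything falls off the work surface, if the arm or the gripper's body presses on something with over 40 N, if the wrist force passes 120 N, or if a joint passes its speed limit or range.

## Working session

There is one attempt and no reset: what is moved stays moved. The work goes in short steps, Python scripts to look and compute and a tool call to move; the robot and the scene stay as the last step left them, time stands still between calls to the robot, and variables do not carry over. Pictures are saved under pics/ and viewed, at most 10 in all, crops included, and the job is handed in when it is done.

```bash
ls; mkdir -p pics
```

Run:
```python
from cell import ctrl, status, grab_frame, camera_info
import cv2
for n in ("scene","top"):
    cv2.imwrite(f"pics/{n}0.png",grab_frame(n))
    print(n,camera_info(n))
s=status.observe();print(s['t'],s['eef_pos'],s['ee_rot'],s['grip_width'],ctrl.hold_point_z)
```

```text
cell.py
pics
scene {'fov_y': 49.57054679476491, 'cx': 325.80709930824014, 'cy': 232.1111783479591, 'R': array([[-0.61588319,  0.78764505,  0.01741187],
       [ 0.60588668,  0.48765609, -0.62856413],
       [-0.50357643, -0.37657246, -0.77756283]]), 't': array([ 0.30012534, -0.23548785,  1.58298992])}
top {'fov_y': 48.02010817640163, 'cx': 314.52456217652525, 'cy': 241.61577043524872, 'R': array([[-0.01663212, -0.99970759, -0.01755288],
       [-0.99425752,  0.01839244, -0.10542155],
       [ 0.10571356,  0.0156987 , -0.9942727 ]]), 't': array([0.00768925, 0.48359369, 1.64934755])}
0.1 [ 0.18234665 -0.64945657  0.2304465 ] [-1.36419489e-01  9.90650868e-01  7.37317184e-04 -1.93187542e-04] 0.9989236637232257 0.0187
```

View pics/top0.png

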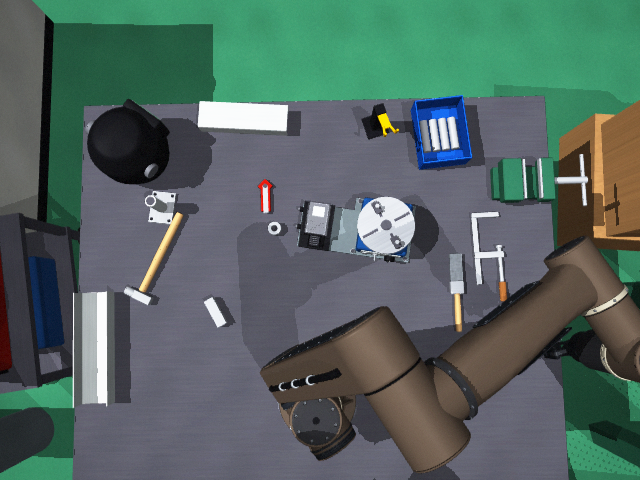

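View pics/scene0.png

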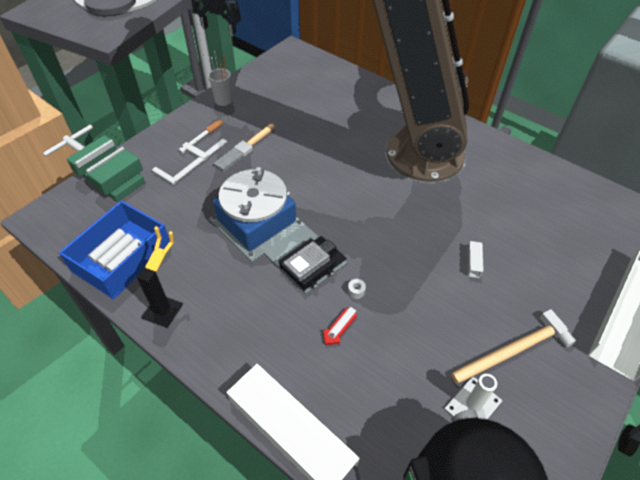

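The top view shows the terminal box at about (318,223) and the face plate at (386,226). The tab seems to be on the robot side (lower), so the cover slides up in the image, roughly world +x. I'll enlarge both views to check.

Run:
```python
import cv2,numpy as np
a=cv2.imread("pics/top0.png")[190:260,280:350]; b=cv2.imread("pics/scene0.png")[225:295,270:355]
a=cv2.resize(a,None,fx=5.6,fy=5.6,interpolation=cv2.INTER_CUBIC);b=cv2.resize(b,None,fx=4.6,fy=5.6,interpolation=cv2.INTER_CUBIC)
cv2.imwrite("pics/c0.png",np.hstack([a,b]));print(a.shape,b.shape)
```

```text
(392, 392, 3) (392, 391, 3)
```

View pics/c0.png

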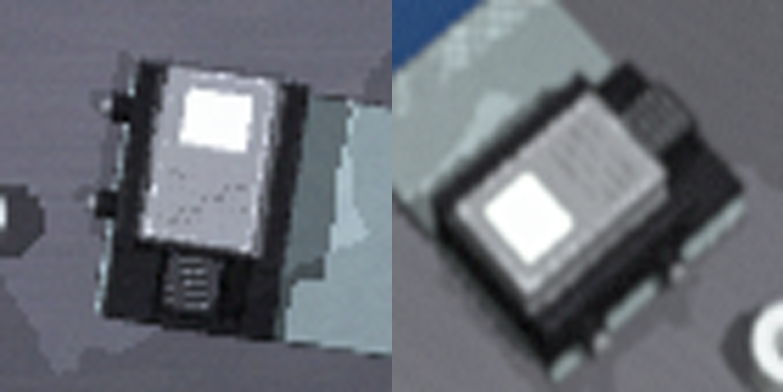

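Enlarged, the pad is at (192,282) in the top crop. The cover's raised top has corners at (166,66), (276,80), (258,254) and (140,238). In the scene crop those corners are at (590,95), (665,180), (530,300) and (455,208), with the pad at (662,113). I'll fit the pose to these points.

Create h.py:
```python
import numpy as np, cv2
from scipy.optimize import least_squares
from scipy.spatial.transform import Rotation as Rn
from cell import ctrl, status, grab_frame, camera_info
def proj(ci,X):
    p=X@np.array(ci['R']).T+ci['t']; f=240/np.tan(np.radians(ci['fov_y']/2))
    return p[:,:2]/p[:,2:]*f+[ci['cx'],ci['cy']]
def world(q,P):
    c,s=np.cos(q[2]),np.sin(q[2]); P=np.asarray(P,float)
    return np.c_[q[0]+c*P[:,0]-s*P[:,1], q[1]+s*P[:,0]+c*P[:,1], P[:,2]]
```

Run:
```python
from h import *
P=np.array([[48,30,46],[48,-30,46],[-48,-30,46],[-48,30,46],[-68,0,37]])/1e3
T=np.array([[166,66],[276,80],[258,254],[140,238],[192,282]])/5.6+[280,190]-.4
S=(np.array([[455,208],[590,95],[665,180],[530,300],[662,113]])-[392,0])/[4.6,5.6]+[270,225]-.4
# scene corner order: far-right?, assigned by geometry below
S=np.array([[530,300],[455,208],[590,95],[665,180],[662,113]]);S=(S-[392,0])/[4.6,5.6]+[270,225]-.4
t,s=camera_info("top"),camera_info("scene")
for use in ((1,0),(0,1),(1,1)):
    f=lambda q:np.r_[use[0]*(proj(t,world(q,P))-T).ravel(),use[1]*(proj(s,world(q,P))-S).ravel()]
    r=least_squares(f,[.7,0,0]);print(r.x,np.round(r.fun.reshape(2,-1,2),1).tolist())
q=r.x;print("tab_top",world(q,P[4:]),"far",world(q,[[.05,0,.022]]))
```

```text
[ 0.5545511  -0.01007982 -0.14953216] [[[0.2, 0.2], [-0.2, 0.1], [-1.0, -0.4], [0.7, -0.0], [0.3, 0.1]], [[-0.0, -0.0], [-0.0, 0.0], [-0.0, 0.0], [-0.0, -0.0], [-0.0, 0.0]]]
[ 0.55253261 -0.00977364 -0.17008602] [[[0.0, 0.0], [0.0, 0.0], [-0.0, 0.0], [0.0, 0.0], [-0.0, 0.0]], [[-0.0, -0.8], [0.3, 0.3], [0.6, -0.1], [0.4, -0.9], [-1.3, 1.7]]]
[ 0.55340032 -0.00981313 -0.16116413] [[[0.3, 0.4], [-0.1, 0.6], [-1.3, 0.1], [0.5, 0.2], [-0.1, 0.4]], [[-0.0, -0.5], [0.1, 0.7], [0.1, 0.0], [0.1, -0.9], [-1.6, 1.8]]]
tab_top [[0.48628153 0.00109865 0.037     ]] far [[ 0.60275238 -0.0178365   0.022     ]]
```

The seat is at about (0.553, −0.010) with yaw −0.16. The tab is on the robot side and the path above the bench is clear. First I'll turn the tool so that −x lies along the slide direction and shut the fingers, then move at the present height.

Careful with the scale: shifts go in shares of 0.6 m and turns go in shares of 90 degrees. That gives: 0.1085 rad is 0.0691.

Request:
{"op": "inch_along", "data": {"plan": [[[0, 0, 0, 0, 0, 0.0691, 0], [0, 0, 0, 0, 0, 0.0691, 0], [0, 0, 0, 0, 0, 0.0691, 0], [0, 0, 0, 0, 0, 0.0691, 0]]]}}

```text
refused: plan[0]: the value is too short (schema: minItems 7). Nothing was moved.
```

The error is about the shape of the input: a list of rows, each a list of 7 numbers. Fixing that and sending the same move.

Request:
{"op": "inch_along", "data": {"plan": [[0, 0, 0, 0, 0, 0.0691, 0], [0, 0, 0, 0, 0, 0.0691, 0], [0, 0, 0, 0, 0, 0.0691, 0], [0, 0, 0, 0, 0, 0.0691, 0]]}}

```text
t: 0.43
eef_pos: [0.1824, -0.6496, 0.2307]
ee_rot: [0.083, 0.997, 0.0, -0.0]
ft_force: [-0.2, 0.2, -0.3]
grip_width: 0.452
grip_force: 0.0
```

Request:
{"op": "inch_along", "data": {"plan": [[-0.0177, 0.064, 0, 0, 0, 0, 0], [-0.0177, 0.064, 0, 0, 0, 0, 0], [-0.0177, 0.064, 0, 0, 0, 0, 0], [-0.0177, 0.064, 0, 0, 0, 0, 0], [-0.0177, 0.064, 0, 0, 0, 0, 0]]}}

```text
t: 0.85
eef_pos: [0.2655, -0.4669, 0.2308]
ee_rot: [0.08, 0.997, 0.0, -0.0]
ft_force: [1.1, 0.1, 0.3]
grip_width: -0.002
grip_force: 0.0
```

Request:
{"op": "inch_along", "data": {"plan": [[-0.0177, 0.064, 0, 0, 0, 0, 0], [-0.0177, 0.064, 0, 0, 0, 0, 0], [-0.0177, 0.064, 0, 0, 0, 0, 0], [-0.0177, 0.064, 0, 0, 0, 0, 0], [-0.0177, 0.064, 0, 0, 0, 0, 0]]}}

```text
t: 1.27
eef_pos: [0.3485, -0.2858, 0.2312]
ee_rot: [0.08, 0.997, 0.0, 0.0]
ft_force: [1.3, -0.1, -0.4]
grip_width: -0.006
grip_force: 0.0
```

Request:
{"op": "inch_along", "data": {"plan": [[-0.0177, 0.064, 0, 0, 0, 0, 0], [-0.0177, 0.064, 0, 0, 0, 0, 0], [-0.0177, 0.064, 0, 0, 0, 0, 0], [-0.0177, 0.064, 0, 0, 0, 0, 0], [-0.0177, 0.064, 0, 0, 0, 0, 0]]}}

```text
t: 1.68
eef_pos: [0.4314, -0.1046, 0.2315]
ee_rot: [0.08, 0.997, 0.0, 0.0]
ft_force: [1.2, -0.4, -0.9]
grip_width: -0.001
grip_force: 0.0
```

Add to h.py:
```python
Q=[.5534,-.0098,-.161]
def where(q=Q):
    s=status.observe(); d=s['eef_pos']-np.r_[q[:2],0]; c,n=np.cos(q[2]),np.sin(q[2])
    R=Rn.from_quat(s['ee_rot']).as_matrix(); tx=np.array([c,n,0])
    print('t %.2f tt-frame mm'%s['t'],np.round([1e3*(c*d[0]+n*d[1]),1e3*(-n*d[0]+c*d[1]),1e3*d[2]],1),'F',np.round(s['ft_force'],1),'toolx.slide',np.round(R.T@tx,3),'tool down',np.round(R[:,2],3))
```

```bash
python3 -c "from h import *;where()"
```

```text
t 1.68 tt-frame mm [-105.2 -113.1  231.5] F [ 1.2 -0.4 -0.9] toolx.slide [-1.    -0.001  0.   ] tool down [ 0.  0. -1.]
```

Scaled: 0.04 m is 0.0667, 0.0376 m is 0.0627.

Request:
{"op": "inch_along", "data": {"plan": [[-0.0195, 0.0627, 0, 0, 0, 0, 0], [-0.0195, 0.0627, 0, 0, 0, 0, 0], [-0.0195, 0.0627, 0, 0, 0, 0, 0], [0, 0, 0.0667, 0, 0, 0, 0], [0, 0, 0.0667, 0, 0, 0, 0]]}}

```text
t: 2.1
eef_pos: [0.4863, 0.0019, 0.1518]
ee_rot: [0.078, 0.997, 0.001, 0.002]
ft_force: [0.7, -0.2, -1.5]
grip_width: -0.005
grip_force: 0.0
```

Run:
```python
from h import *
where()
ci=camera_info("wrist");im=grab_frame("wrist");print(ci)
np.save("ci1.npy",ci,allow_pickle=True)
cv2.imwrite("pics/w1.png",im)
```

```text
t 2.10 tt-frame mm [-68.1   0.8 151.8] F [ 0.7 -0.2 -1.5] toolx.slide [-1.    -0.004  0.005] tool down [ 0.005  0.002 -1.   ]
{'fov_y': 65.70646984690485, 'cx': 314.6334150334129, 'cy': 241.69878084293939, 'R': array([[ 0.15485209,  0.98793398,  0.00269901],
       [ 0.94255907, -0.14855725,  0.29918747],
       [ 0.29597843, -0.04378583, -0.95419053]]), 't': array([-0.07732295, -0.4743189 ,  0.15969244])}
```

View pics/w1.png

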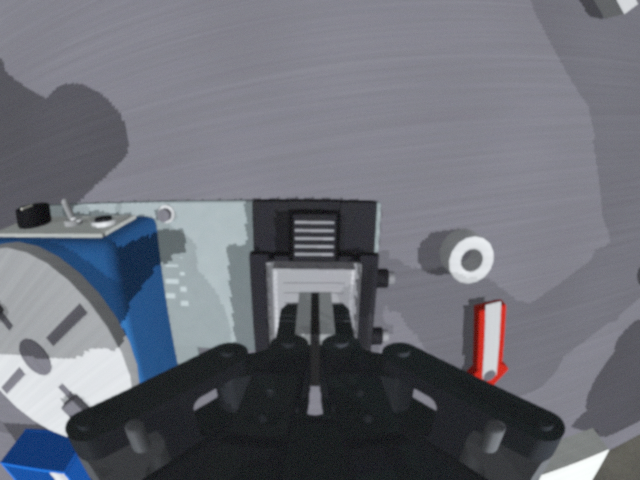

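The wrist view shows the pad spanning columns 291–338 and rows 212–258. The cover's near-wall top edge is at row ≈264, columns 272–359, and the fingertips are at (315,300). I'll use these to refine the fit.

Run:
```python
from h import *
ci=np.load("ci1.npy",allow_pickle=True).item()
def pf(X):
    p=X@ci['R'].T+ci['t']; f=240/np.tan(np.radians(ci['fov_y']/2)); r=np.hypot(p[:,0],p[:,1]); th=np.arctan2(r,p[:,2])
    return p[:,:2]*(f*th/r)[:,None]+[ci['cx'],ci['cy']]
P=np.array([[-86,-16,37],[-86,16,37],[-48,-30,46],[-48,30,46],[-92,-48,18]])/1e3
T=np.array([[291,212],[338,212],[272,265],[359,265],[253,201]])
print(np.round(pf(world(Q,P)),1).tolist())
r=least_squares(lambda q:(pf(world(q,P))-T).ravel(),Q);print(r.x,np.round(r.fun.reshape(-1,2),1).tolist())
c=cv2.resize(cv2.imread("pics/w1.png")[185:315,230:400],None,fx=4.5,fy=4.5,interpolation=cv2.INTER_CUBIC)
cv2.imwrite("pics/w1c.png",c)
```

```text
[[291.1, 210.3], [336.1, 210.5], [271.6, 264.8], [355.1, 265.1], [250.6, 197.3]]
[ 0.55466685 -0.0073468  -0.14114787] [[1.4, -0.1], [-0.6, -0.8], [2.0, 1.7], [-1.6, 0.5], [-1.2, -1.4]]
```

View pics/w1c.png

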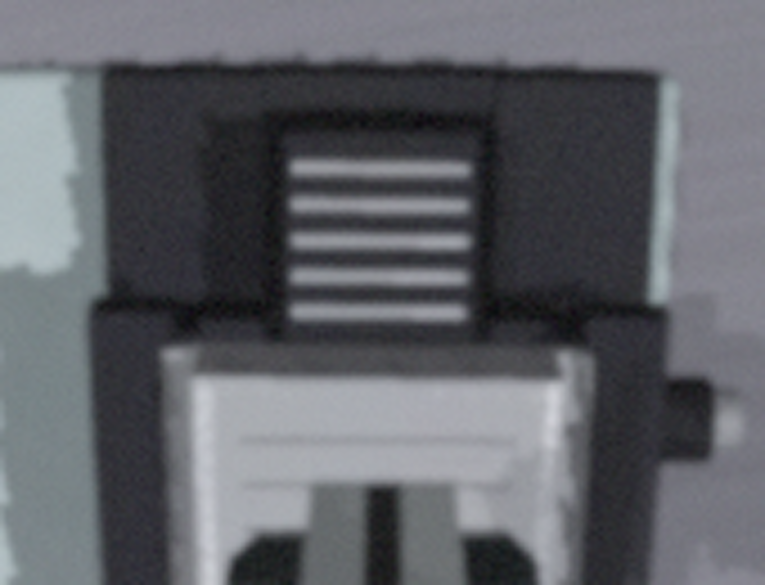

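The pose agrees to within about 1–2 mm, and the tip is above the pad's centre, clear of the wall. Next I'll go down and press.

Scaled: 0.036 m is 0.06, 0.03 m is 0.05.

Request:
{"op": "inch_along", "data": {"plan": [[0, 0, 0.06, 0, 0, 0, 0], [0, 0, 0.06, 0, 0, 0, 0], [0, 0, 0.05, 0, 0, 0, 0], [0, 0, 0, 0, 0, 0, 0]]}}

```text
t: 2.48
eef_pos: [0.4802, -0.0023, 0.045]
ee_rot: [0.081, 0.997, -0.002, -0.004]
ft_force: [-1.4, -0.8, 0.3]
grip_width: 0.001
grip_force: 0.0
```

Request:
{"op": "inch_along", "data": {"plan": [[0, 0, 0.0067, 0, 0, 0, 0], [0, 0, 0.0067, 0, 0, 0, 0], [0, 0, 0.0067, 0, 0, 0, 0], [0, 0, 0, 0, 0, 0, 0]]}}

```text
t: 2.82
eef_pos: [0.4847, -0.0006, 0.0383]
ee_rot: [0.08, 0.997, 0.0, 0.001]
ft_force: [0.1, -0.3, -0.4]
grip_width: 0.004
grip_force: 0.0
```

```bash
python3 -c "from h import *;where()"
```

```text
t 2.82 tt-frame mm [-69.3  -2.   38.3] F [ 0.1 -0.3 -0.4] toolx.slide [-1.    -0.001  0.002] tool down [ 0.002  0.001 -1.   ]
```

Scaled: 0.003 m is 0.005, 0.0015 m is 0.0025.

Request:
{"op": "inch_along", "data": {"plan": [[0, 0, 0.005, 0, 0, 0, 0], [0, 0, 0.005, 0, 0, 0, 0], [0, 0, 0.0025, 0, 0, 0, 0], [0, 0, 0, 0, 0, 0, 0], [0, 0, 0, 0, 0, 0, 0]]}}

```text
t: 3.23
eef_pos: [0.4849, -0.0005, 0.0305]
ee_rot: [0.08, 0.997, 0.0, 0.001]
ft_force: [-0.2, 0.8, 6.4]
grip_width: 0.002
grip_force: 3.3
```

```bash
python3 -c "from h import *;where()"
```

```text
t 3.23 tt-frame mm [-69.1  -1.8  30.5] F [-0.2  0.8  6.4] toolx.slide [-1.    -0.001  0.002] tool down [ 0.002  0.    -1.   ]
```

The spring gives 6.4 N, so the tab is about 6 mm down. I'll press 1 mm more, then slide slowly toward the wall.

Scaled: -0.003 m is -0.005, -0.002 m is -0.0033.

Request:
{"op": "inch_along", "data": {"plan": [[0, 0, 0.002, 0, 0, 0, 0], [0, 0, 0, 0, 0, 0, 0], [-0.005, 0.0005, 0, 0, 0, 0, 0], [-0.005, 0.0005, 0, 0, 0, 0, 0], [-0.0033, 0.0005, 0, 0, 0, 0, 0]]}}

```text
t: 3.65
eef_pos: [0.4902, -0.0017, 0.029]
ee_rot: [0.08, 0.997, -0.001, -0.002]
ft_force: [-10.2, 1.1, 15.4]
grip_width: 0.001
grip_force: 7.7
```

```bash
python3 -c "from h import *;where()"
```

```text
t 3.65 tt-frame mm [-63.7  -2.2  29. ] F [-10.2   1.1  15.4] toolx.slide [-1.    -0.    -0.003] tool down [-0.003 -0.001 -1.   ]
```

Request:
{"op": "inch_along", "data": {"plan": [[-0.0033, 0, 0, 0, 0, 0, 0], [-0.0033, 0, 0, 0, 0, 0, 0], [-0.0033, 0, 0, 0, 0, 0, 0], [-0.0033, 0, 0, 0, 0, 0, 0], [-0.0033, 0, 0, 0, 0, 0, 0]]}}

```text
t: 4.07
eef_pos: [0.4998, -0.0034, 0.0289]
ee_rot: [0.08, 0.997, -0.001, -0.002]
ft_force: [-9.6, 1.7, 14.3]
grip_width: 0.0
grip_force: 7.1
```

```bash
python3 -c "from h import *;where()"
```

```text
t 4.07 tt-frame mm [-53.9  -2.2  28.9] F [-9.6  1.7 14.3] toolx.slide [-1.    -0.    -0.003] tool down [-0.003 -0.001 -1.   ]
```

The pad is at its stop and the push force stays at about 10 N, so nothing is blocked. I'll keep pushing.

Scaled: -0.003 m is -0.005, -0.0003 m is -0.0005.

Request:
{"op": "inch_along", "data": {"plan": [[-0.005, 0, -0.0005, 0, 0, 0, 0], [-0.005, 0.0005, -0.0005, 0, 0, 0, 0], [-0.005, 0.0005, 0, 0, 0, 0, 0], [-0.005, 0.0005, 0, 0, 0, 0, 0], [-0.005, 0.0005, 0, 0, 0, 0, 0]]}}

```text
t: 4.48
eef_pos: [0.5164, -0.0042, 0.0295]
ee_rot: [0.08, 0.997, -0.0, -0.0]
ft_force: [-2.7, -0.3, 5.5]
grip_width: 0.001
grip_force: 3.1
```

```bash
python3 -c "from h import *;where()
cv2.imwrite('pics/w2.png',grab_frame('wrist'))"
```

```text
t 4.48 tt-frame mm [-37.4  -0.4  29.5] F [-2.7 -0.3  5.5] toolx.slide [-1.    -0.001 -0.001] tool down [-0.001 -0.    -1.   ]
```

View pics/w2.png

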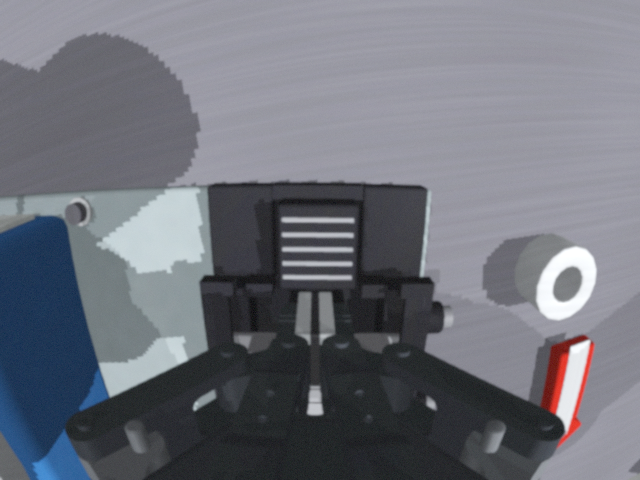

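The wrist view shows the cover has slid clear of the tab; its near end is now at about row 340 and the pad is at (317,245). I'll keep pushing along the rails, a few mm higher to clear the terminals.

Scaled: -0.005 m is -0.0083, -0.001 m is -0.0017.

Request:
{"op": "inch_along", "data": {"plan": [[-0.0083, 0, -0.0017, 0, 0, 0, 0], [-0.0083, 0, -0.0017, 0, 0, 0, 0], [-0.0083, 0, -0.0017, 0, 0, 0, 0], [-0.0083, 0, -0.0017, 0, 0, 0, 0], [-0.0083, 0, 0, 0, 0, 0, 0]]}}

```text
t: 4.95
eef_pos: [0.5423, -0.008, 0.0333]
ee_rot: [0.08, 0.997, 0.0, 0.0]
ft_force: [-0.8, 0.2, 0.8]
grip_width: -0.002
grip_force: 0.2
```

```bash
python3 -c "from h import *;where()"
```

```text
t 4.95 tt-frame mm [-11.2   0.   33.3] F [-0.8  0.2  0.8] toolx.slide [-1.    -0.001  0.   ] tool down [ 0.  0. -1.]
```

Request:
{"op": "inch_along", "data": {"plan": [[-0.0083, 0, 0, 0, 0, 0, 0], [-0.0083, 0, 0, 0, 0, 0, 0], [-0.0083, 0, 0, 0, 0, 0, 0], [-0.0083, 0, 0, 0, 0, 0, 0], [-0.0083, 0, 0, 0, 0, 0, 0]]}}

```text
t: 5.37
eef_pos: [0.5666, -0.0122, 0.0331]
ee_rot: [0.08, 0.997, -0.0, -0.0]
ft_force: [-1.0, 0.0, 0.3]
grip_width: 0.003
grip_force: 0.6
```

```bash
python3 -c "from h import *;where()"
```

```text
t 5.37 tt-frame mm [13.4 -0.2 33.1] F [-1.   0.   0.3] toolx.slide [-1.    -0.001 -0.   ] tool down [-0. -0. -1.]
```

Scaled: -0.005 m is -0.0083, 0.001 m is 0.0017.

Request:
{"op": "inch_along", "data": {"plan": [[-0.0083, 0, 0, 0, 0, 0, 0], [-0.0083, 0, 0.0017, 0, 0, 0, 0], [-0.0083, 0, 0.0017, 0, 0, 0, 0], [-0.0083, 0, 0.0017, 0, 0, 0, 0], [-0.0083, 0, 0.0017, 0, 0, 0, 0]]}}

```text
t: 5.78
eef_pos: [0.5914, -0.0162, 0.029]
ee_rot: [0.08, 0.997, -0.0, -0.0]
ft_force: [-0.2, -0.7, -0.3]
grip_width: 0.005
grip_force: 0.4
```

```bash
python3 -c "from h import *;where()"
```

```text
t 5.78 tt-frame mm [38.5 -0.2 29. ] F [-0.2 -0.7 -0.3] toolx.slide [-1.    -0.001 -0.   ] tool down [-0. -0. -1.]
```

Request:
{"op": "inch_along", "data": {"plan": [[-0.0083, 0, 0, 0, 0, 0, 0], [-0.0083, 0, 0, 0, 0, 0, 0], [-0.0083, 0, 0, 0, 0, 0, 0], [-0.0083, 0, 0, 0, 0, 0, 0], [-0.0083, 0, 0, 0, 0, 0, 0]]}}

```text
t: 6.2
eef_pos: [0.6163, -0.0199, 0.0293]
ee_rot: [0.08, 0.997, 0.0, 0.0]
ft_force: [-0.4, -0.8, 0.0]
grip_width: -0.001
grip_force: 0.1
```

```bash
python3 -c "from h import *;where()
cv2.imwrite('pics/top3.png',grab_frame('top'));a=grab_frame('scene')
cv2.imwrite('pics/s3.png',cv2.resize(a[190:340,200:400],None,fx=4,fy=4,interpolation=cv2.INTER_CUBIC))"
```

```text
t 6.20 tt-frame mm [63.7  0.1 29.3] F [-0.4 -0.8  0. ] toolx.slide [-1.    -0.001  0.   ] tool down [ 0.  0. -1.]
```

View pics/s3.png

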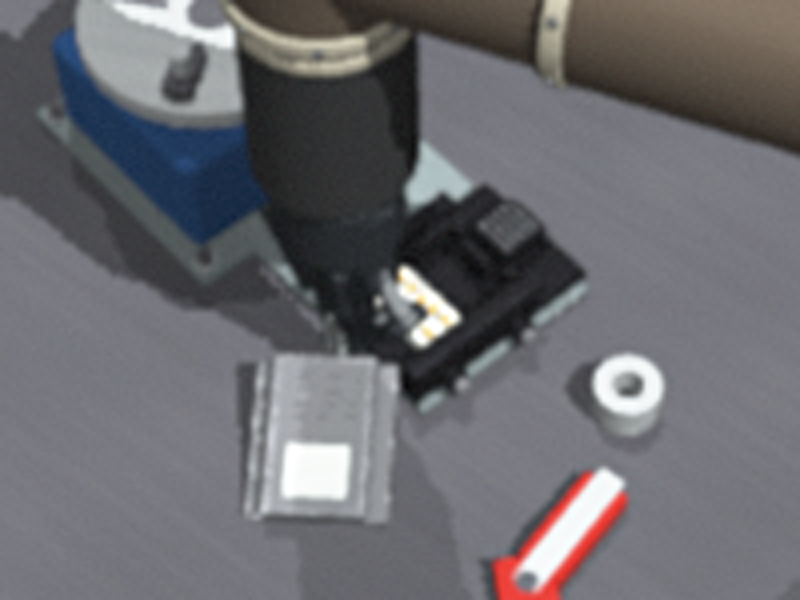

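The cover is off and on the bench side, turned by about 35°, with its near edge (280–395, 360) close to the box end. I'll back off, rise and check whether it lies flat.

Scaled: -0.04 m is -0.0667, -0.03 m is -0.05.

Request:
{"op": "inch_along", "data": {"plan": [[0.0083, 0, -0.0033, 0, 0, 0, 0], [0.0167, 0, -0.05, 0, 0, 0, 0], [0.0167, 0, -0.0667, 0, 0, 0, 0], [0.05, 0, -0.0333, 0, 0, 0, 0], [0.0667, 0, 0, 0, 0, 0, 0]]}}

```text
t: 6.72
eef_pos: [0.5251, -0.0041, 0.1257]
ee_rot: [0.08, 0.997, 0.001, 0.004]
ft_force: [-0.5, 1.4, 0.6]
grip_width: -0.0
grip_force: 0.0
```

Request:
{"op": "inch_along", "data": {"plan": [[0.0667, 0, 0, 0, 0, 0, 0], [0.0667, 0, 0, 0, 0, 0, 0], [0, 0, 0, 0, 0, 0, 0]]}}

```text
t: 6.97
eef_pos: [0.435, 0.0069, 0.1207]
ee_rot: [0.08, 0.997, 0.0, -0.002]
ft_force: [-1.3, -0.5, -0.4]
grip_width: 0.002
grip_force: 0.0
```

Run:
```python
from h import *
where()
a=grab_frame('scene');b=grab_frame('top');cv2.imwrite('pics/s4f.png',a);cv2.imwrite('pics/t4f.png',b)
a=cv2.resize(a[230:330,250:350],(400,400),interpolation=cv2.INTER_CUBIC);b=cv2.resize(b[150:250,280:380],(400,400),interpolation=cv2.INTER_CUBIC)
cv2.imwrite('pics/c4.png',np.hstack([a,b]))
```

```text
t 6.97 tt-frame mm [-119.6   -2.5  120.7] F [-1.3 -0.5 -0.4] toolx.slide [-1.    -0.    -0.003] tool down [-0.003  0.001 -1.   ]
```

View pics/c4.png

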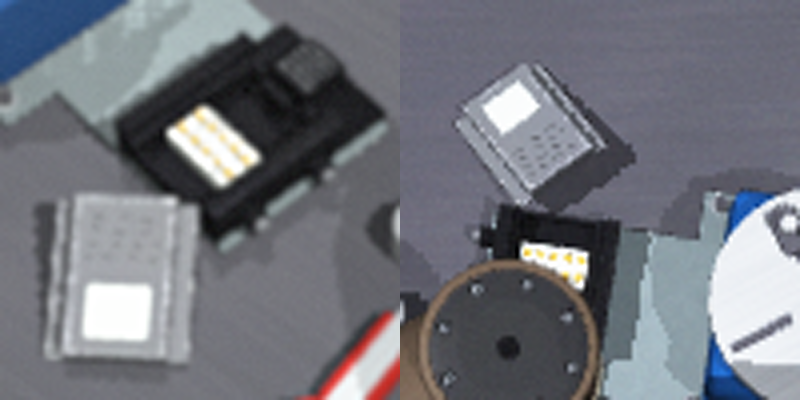

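The right-hand edge's shadow looks wide, so the cover may be hanging by a corner on the box. I'll enlarge further to measure the tilt.

Run:
```python
from h import *
a=cv2.imread('pics/s4f.png')[274:324,258:308];b=cv2.imread('pics/t4f.png')[160:210,290:340]
f=lambda i:cv2.resize(i,(400,400),interpolation=cv2.INTER_CUBIC)
cv2.imwrite('pics/c5.png',np.hstack([f(a),f(b)]))
```

```text
(no output)
```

View pics/c5.png

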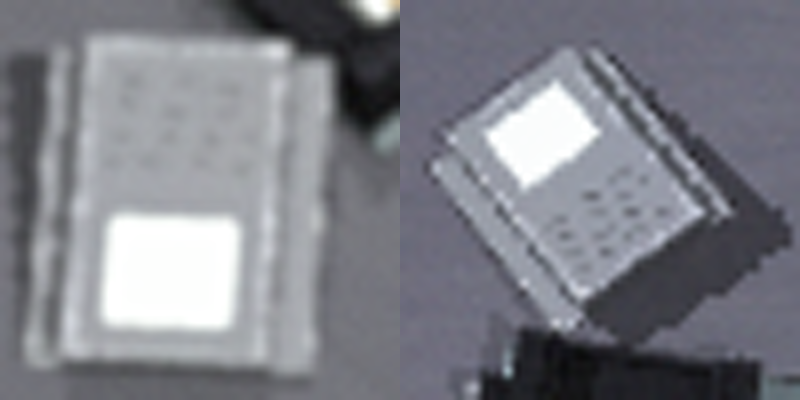

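The shadow widens under the near end, so the near +y corner is probably still resting on the box. I'll fit all six degrees of freedom to confirm.

Create fit6.py:
```python
from h import *
P=np.array([[48,30,16],[48,-30,16],[-48,-30,16],[-48,30,16],[48,42,3.5],[-48,42,3.5],[48,-42,3.5],[-48,-42,3.5]])/1e3
S=np.array([[265,362],[70,357],[88,38],[292,42],[312,372],[333,60],[27,362],[55,50]])/8+[258,274]-.4
T=(np.array([[445,138],[572,48],[712,212],[580,302],[432,165],[567,330],[600,48],[735,210]])-[400,0])/8+[290,160]-.4
t,s=camera_info("top"),camera_info("scene")
X=lambda q:Rn.from_rotvec(q[3:]).apply(P)+q[:3]
r=least_squares(lambda q:np.r_[(proj(t,X(q))-T).ravel(),(proj(s,X(q))-S).ravel()],[.66,0,.01,0,0,.6])
q=r.x;R=Rn.from_rotvec(q[3:]).as_matrix();print(q,np.round(r.fun.reshape(2,-1,2),1).tolist(),"tilt",np.arccos(R[2,2]))
B=P.copy();B[:,2]=0;W=Rn.from_rotvec(q[3:]).apply(B[4:])+q[:3]
c,n=np.cos(Q[2]),np.sin(Q[2])
tt=lambda p:np.round(1e3*np.c_[c*(p[:,0]-Q[0])+n*(p[:,1]-Q[1]),-n*(p[:,0]-Q[0])+c*(p[:,1]-Q[1]),p[:,2]],0).tolist()
print("origin tt",tt(q[None,:3]),"bottom corners f+,n+,f-,n-",tt(W)); print("yaw rel",np.arctan2(R[1,0],R[0,0])-Q[2])
```

```bash
python3 fit6.py
```

```text
[ 0.66803778  0.00371781  0.01624404 -0.05567009  0.31641875  0.61410353] [[[-0.1, -0.1], [-0.7, 0.3], [-0.8, 0.5], [0.1, 0.3], [-0.8, 0.5], [-0.7, 0.8], [-0.4, 0.1], [0.0, 0.4]], [[0.1, 0.2], [-1.4, 0.0], [-0.3, -0.2], [-0.7, 0.1], [-0.1, 0.2], [-0.3, -0.6], [-0.3, 0.3], [-0.4, -0.4]]] tilt 0.3162026581520513
origin tt [[111.0, 32.0, 16.0]] bottom corners f+,n+,f-,n- [[114.0, 94.0, 3.0], [49.0, 29.0, 33.0], [173.0, 34.0, -0.0], [108.0, -31.0, 29.0]]
yaw rel 0.7873148895927014
```

The fit gives a tilt of 0.32: the near +y corner is hanging on the box end, and the cover is yawed 45° from the slide direction. I'll put the fingertip behind the near wall's middle, turned square to the wall, and push along the wall's normal through the centre of mass.

Scaled: -0.0366 m is -0.061, -0.0026 m is -0.0043.

Request:
{"op": "inch_along", "data": {"plan": [[-0.061, -0.0043, 0, 0, 0, 0, 0], [-0.061, -0.0043, 0, 0, 0, 0, 0], [-0.061, -0.0043, 0, 0, 0, 0, 0], [-0.061, -0.0043, 0, 0, 0, 0, 0], [-0.061, -0.0043, 0, 0, 0, 0, 0]]}}

```text
t: 7.48
eef_pos: [0.6238, -0.0349, 0.1208]
ee_rot: [0.08, 0.997, -0.0, 0.0]
ft_force: [0.3, 1.6, -0.2]
grip_width: 0.001
grip_force: 0.0
```

Request:
{"op": "inch_along", "data": {"plan": [[0, 0, 0, 0, 0, -0.0716, 0], [0, 0, 0, 0, 0, -0.0716, 0], [0, 0, 0, 0, 0, -0.0716, 0], [0, 0, 0, 0, 0, -0.0716, 0]]}}

```text
t: 7.82
eef_pos: [0.6222, -0.0346, 0.1203]
ee_rot: [-0.147, 0.989, -0.0, -0.0]
ft_force: [-0.0, 0.5, 0.5]
grip_width: 0.003
grip_force: 0.0
```

Request:
{"op": "inch_along", "data": {"plan": [[0, 0, 0, 0, 0, -0.0716, 0], [0, 0, 0, 0, 0, -0.0716, 0], [0, 0, 0, 0, 0, -0.0716, 0], [0, 0, 0, 0, 0, 0, 0]]}}

```text
t: 8.15
eef_pos: [0.622, -0.0343, 0.1208]
ee_rot: [-0.311, 0.95, -0.0, -0.0]
ft_force: [0.5, -0.2, 0.8]
grip_width: 0.003
grip_force: 0.0
```

```bash
python3 -c "from h import *;where()"
```

```text
t 8.15 tt-frame mm [ 71.7 -13.2 120.8] F [ 0.5 -0.2  0.8] toolx.slide [-0.702 -0.713 -0.   ] tool down [-0. -0. -1.]
```

Scaled: 0.035 m is 0.0583, 0.004 m is 0.0067.

Request:
{"op": "inch_along", "data": {"plan": [[0.015, 0.0067, 0, 0, 0, 0, 0], [0, 0, 0.05, 0, 0, 0, 0], [0, 0, 0.0583, 0, 0, 0, 0], [0, 0, 0.0417, 0, 0, 0, 0], [0, 0, 0, 0, 0, 0, 0]]}}

```text
t: 8.57
eef_pos: [0.6078, -0.0369, 0.026]
ee_rot: [-0.306, 0.952, 0.001, -0.004]
ft_force: [-0.7, -0.1, 1.1]
grip_width: 0.001
grip_force: 0.0
```

```bash
python3 -c "from h import *;where()"
```

```text
t 8.57 tt-frame mm [ 58.  -18.1  26. ] F [-0.7 -0.1  1.1] toolx.slide [-0.709 -0.706 -0.008] tool down [-0.008 -0.001 -1.   ]
```

Request:
{"op": "inch_along", "data": {"plan": [[-0.0067, 0, 0, 0, 0, 0, 0], [-0.0067, 0, 0, 0, 0, 0, 0], [-0.0067, 0, 0, 0, 0, 0, 0], [-0.0067, 0, 0, 0, 0, 0, 0], [-0.0067, 0, 0, 0, 0, 0, 0]]}}

```text
t: 8.98
eef_pos: [0.6293, -0.0239, 0.0327]
ee_rot: [-0.308, 0.951, -0.0, 0.001]
ft_force: [-0.1, -0.2, 0.6]
grip_width: 0.001
grip_force: 0.0
```

```bash
python3 -c "from h import *;where()"
```

```text
t 8.98 tt-frame mm [77.1 -1.7 32.7] F [-0.1 -0.2  0.6] toolx.slide [-0.705 -0.709  0.002] tool down [ 0.002  0.001 -1.   ]
```

Scaled: -0.004 m is -0.0067, -0.003 m is -0.005.

Request:
{"op": "inch_along", "data": {"plan": [[-0.0067, 0, 0, 0, 0, 0, 0], [-0.0067, 0, 0, 0, 0, 0, 0], [-0.005, 0, 0, 0, 0, 0, 0], [0, 0, 0, 0, 0, 0, 0]]}}

```text
t: 9.32
eef_pos: [0.6375, -0.0175, 0.0313]
ee_rot: [-0.309, 0.951, -0.0, 0.0]
ft_force: [-0.1, -0.5, 0.5]
grip_width: -0.0
grip_force: 0.0
```

```bash
python3 -c "from h import *;where()"
```

```text
t 9.32 tt-frame mm [84.3  5.9 31.3] F [-0.1 -0.5  0.5] toolx.slide [-0.705 -0.709  0.   ] tool down [ 0.  0. -1.]
```

Request:
{"op": "inch_along", "data": {"plan": [[0.01, 0, -0.0033, 0, 0, 0, 0], [0.0167, 0, -0.05, 0, 0, 0, 0], [0.05, 0, -0.0333, 0, 0, 0, 0], [0.05, 0, -0.0417, 0, 0, 0, 0], [0.0583, 0, -0.0167, 0, 0, 0, 0]]}}

```text
t: 9.73
eef_pos: [0.5474, -0.0836, 0.1209]
ee_rot: [-0.309, 0.951, -0.001, 0.002]
ft_force: [1.4, -0.3, -0.3]
grip_width: 0.004
grip_force: 0.0
```

Request:
{"op": "inch_along", "data": {"plan": [[0.0617, 0, 0, 0, 0, 0, 0], [0.0617, 0, 0, 0, 0, 0, 0], [0.0333, 0, 0, 0, 0, 0, 0], [0, 0, 0, 0, 0, 0, 0]]}}

```text
t: 10.07
eef_pos: [0.4664, -0.1401, 0.1184]
ee_rot: [-0.307, 0.952, 0.0, -0.0]
ft_force: [-0.5, 0.3, -0.6]
grip_width: -0.002
grip_force: 0.0
```

Run:
```python
from h import *
where()
a=grab_frame('scene');b=grab_frame('top');cv2.imwrite('pics/s6f.png',a);cv2.imwrite('pics/t6f.png',b)
f=lambda i:cv2.resize(i,(400,400),interpolation=cv2.INTER_CUBIC)
A=[f(a[274:324,254:304]),f(b[155:205,285:335])]
cv2.imwrite('pics/c6.png',np.hstack(A))
```

```text
t 10.07 tt-frame mm [ -65.  -142.6  118.4] F [-0.5  0.3 -0.6] toolx.slide [-0.707 -0.707 -0.001] tool down [-0.001  0.001 -1.   ]
```

View pics/c6.png

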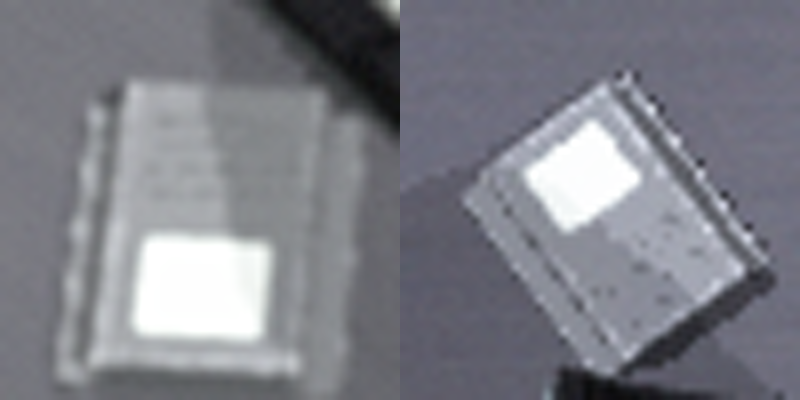

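The cover's shadow is now thin and even, so it looks flat. I'll raise the arm straight up, since it's near the face plate clamps, and confirm with a fit.

Scaled: -0.04 m is -0.0667, -0.03 m is -0.05.

Request:
{"op": "inch_along", "data": {"plan": [[0, 0, -0.0667, 0, 0, 0, 0], [0, 0, -0.0667, 0, 0, 0, 0], [0, 0, -0.05, 0, 0, 0, 0], [0, 0, 0, 0, 0, 0, 0], [0, 0, 0, 0, 0, 0, 0]]}}

```text
t: 10.58
eef_pos: [0.4726, -0.1378, 0.2302]
ee_rot: [-0.309, 0.951, -0.001, 0.002]
ft_force: [-0.8, -0.0, -0.5]
grip_width: 0.001
grip_force: 0.0
```

```bash
sed -e 's/^S=.*/S=np.array([[295,370],[95,362],[125,85],[322,92],[337,390],[360,115],[65,382],[97,105]])\/8+[254,274]-.4/' -e 's/^T=.*/T=(np.array([[487,178],[600,85],[745,265],[622,370],[465,195],[600,372],[625,75],[768,262]])-[400,0])\/8+[285,155]-.4/' fit6.py > fit7.py; python3 fit7.py; python3 -c "from h import *;where()"
```

```text
[0.67250898 0.00692255 0.00207185 0.02367939 0.00342311 0.62772998] [[[-0.9, -0.7], [0.1, -0.2], [0.2, 1.1], [0.4, -0.8], [-1.1, 0.3], [0.1, 1.9], [0.0, -0.2], [0.3, 0.0]], [[0.4, -0.1], [-0.6, 0.2], [0.0, -0.1], [0.1, -0.3], [0.6, 0.3], [0.6, -0.2], [-1.4, 0.2], [-0.9, 0.1]]] tilt 0.023534620637871817
origin tt [[115.0, 36.0, 2.0]] bottom corners f+,n+,f-,n- [[119.0, 99.0, 3.0], [51.0, 31.0, 3.0], [179.0, 40.0, 1.0], [111.0, -28.0, 1.0]]
yaw rel 0.7887130844450244
t 10.58 tt-frame mm [ -59.2 -139.3  230.2] F [-0.8 -0.  -0.5] toolx.slide [-0.705 -0.71   0.004] tool down [ 0.004  0.    -1.   ]
```

The cover is flat: tilt about 0.02, 115 mm past the seat and 36 mm to the side. The arm is clear, so I'll hand in.

```bash
python3 -c "from cell import ctrl, status, grab_frame, camera_info;print(ctrl.close_job())"
```

```text
the job is handed in; nothing more can be done
None
```

The job is handed in: I pressed the tab, pushed the cover off its rails and freed it with a second push after a corner hung on the box; it measured flat, 115 mm past the seat and 36 mm to the side, arm clear, but the judging result wasn't shown.

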